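# Bench check of a washer-door handle in a toggle-clamp nest

### The job

Check the washer-door handle that lies on the clamp fixture: slide it fully home in its nest, swing the toggle clamp over centre and let go, so that it stays locked on the handle's plate by itself, and with the plate so held push the lever round to its stop and let it spring back. Then throw the clamp fully open again. Lift the handle out, set it down flat in the empty tray without dropping it, and leave everything else where it is.

Things in the scene. Friction and masses are not known exactly. Their poses are not given: they have to be found in the camera images.
- fixture: check fixture, fixed: aluminium base plate 300 (x, from -165 to 135) x 130 (y) x 12 mm carrying a steel nest and a toggle clamp. Origin: table height, on the nest's centre line, 45 mm before the stop; +x runs into the nest towards the stop and the clamp, +z up
- stop_face (a point): middle of the stop block's face that the plate is pushed against, fixture x 45, 16 mm over the table. Before it the nest: a channel 57.6 mm wide between two steel rails (14 wide, 12 high, tops 24 mm over the table, fixture x -12 to 45), whose mouth flares outwards by 15 mm a side from x -12 to -53
- clamp_pivot (a point): pivot of the toggle clamp's arm, fixture (x 77, y 0), 52 mm over the table. The arm is 35 mm wide and reaches 80 mm from it; open, it stands nearly upright, its spindle and pad pointing to the nest (pad at fixture x 34, 100 mm over the table); down, it lies level over the plate
- door_handle: washer-door handle to be checked, about 0.33 kg. Aluminium mounting plate 120 (x) x 56 (y) x 8 mm with round corners; origin: centre of its underside, +z up. It starts flat on the fixture's base plate, x roughly along the fixture's x, 75 to 90 mm short of home; home is with the plate's +x end against the stop, origin at fixture x -15
- hub_top (a point): centre of the top of the lever's hub, on the lever's upright pivot, at plate x -38, y 0, z 42 mm. Hub: black cylinder, diameter 32, plate z 16 to 42, a good place to push or grip; under it an aluminium boss, diameter 38, z 8 to 16
- lever (a joint): angle of the black lever on the door handle: 0 at rest, pointing to the plate's -y; 1.30 at its stop, turned clockwise seen from above, then nearly to -x. A spring (0.12 Nm at rest, 0.32 Nm at the stop) brings it back. Unclamped, the whole handle would slide instead
- lever_end (a point): middle of the lever's end knob (diameter 24, 18 high), 83 mm from the pivot, 26 mm over the plate's underside; the lever's bar is 18 mm wide, plate z 18 to 34
- clamp_arm (a joint): angle of the clamp's arm: 0 fully open, 1.37 to 1.43 when down
- clamp_link (a joint): angle of the clamp's small link between its base and the handle's foot: 0 fully open, about 1.09 at dead centre, 1.17 at its stop, locked over centre
- clamp_handle: the clamp's handle: black grip of diameter 18 over its last 75 mm; origin: its pin on the arm; z along the handle to the grip's end (138 mm). Swings in the fixture's x-z plane. Pushed towards -x it closes the clamp and stands upright when locked; pushed to +x it opens. Up to 10 N at the grip near dead centre, little elsewhere; stays put at either end
- grip_end (a point): free end of the handle's grip, on its axis. On its way from open to locked it passes fixture (x, z over the table) in mm: (227,102) open, (214,125), (197,148), (173,171), (141,191), (73,208) locked; the handle then leans 72, 64, 54, 42, 27, 0 deg from upright, towards +x
- clamp_pad: rubber cap, diameter 18, on the spindle of the clamp's arm, 54 mm ahead of the arm pivot; presses the plate at plate x +38 when locked; origin: centre of its pressing face
- empty_tray: empty open grey plastic tray, fixed, 220 (x) x 180 (y) x 45 mm, walls and floor 4 mm; origin: centre of its underside; it stands left or right of the fixture
- stock_tray: the same tray on the other side, holding a spare handle; fixed
- spare_handle: bystander: another door handle like the first, lying in the stock tray; origin as there
- screwdriver: bystander: screwdriver on the table between fixture and robot; origin: middle of its underside
- grease_tin: bystander: round tin, diameter 72, 50 mm high, on the far side of the fixture; origin: centre of its underside
There are look-alikes about, which are no part of the job. What is shaped like the door_handle but orange or purple is not meant.

How it is judged:
By the outcome, as a careful person would: the job done as asked, in the order asked, and still so for the second after the job is handed in, with the robot touching nothing.
It also fails if it takes over 72 s, if anything falls off the work surface, if the arm or the gripper's body presses on something with over 40 N, if the wrist force passes 120 N, or if a joint passes its speed limit or range.

### The arm

A 6-joint arm with a two-finger parallel gripper is mounted at the origin on the work surface. World frame = base frame: x ahead of the robot, y to its left, z up, the work surface at z = 0. Lengths are in mm, angles in rad, forces in N, time in s.
With the tool pointing down it reaches from about 325 to 775 mm from the base axis. Payload 5.5 kg.
Tool frame: the origin (TCP) lies at the very end of the fingers, on their centre line; the grasp point (between the pads) lies 19 mm behind it; z points along the fingers, y is the line along which they close (so a half turn about z gives the same grasp; the last joint's range is limited). The gripper opens to 85 mm and grips with 20 to 120 N. Pads are 22 mm wide; open, the fingers measure 114 mm over their backs; the gripper's body (76 mm by 85 mm) begins 54 mm behind the grasp point. The pads swing forward as they close: fully open they stand 13 mm farther back than shut.
Start: joints at [-1.331, 0.091, 1.231, -0, 1.82, -0.057], TCP at [175.476, -573.781, 231.275] pointing down, gripper open.
Joint ranges: [-2.87, 2.87], [-0.86, 2.18], [0.17, 2.46], [-1.51, 4.65], [0.06, 2.69], [-2.65, 2.65]. Speed limits (rad/s): [2.57, 2.57, 3.01, 3.14, 3.14, 3.14].

### API

Orientations are given as a unit quaternion [x, y, z, w].
In Python, from rig import ctrl gives the robot as it stands.
- The arm moves only by the shell command python3 -m jog 'ROWS' [FORCE]. ROWS is JSON, a list of rows, each an object of numbers: "jaw": the closure, from 0 (fully open) to 1 (shut); "tx", "ty", "tz": the shift along the tool's x, y, z in mm; "ax", "ay", "az": the turn, a rotation vector about the tool's x, y, z in rad. In form: [{"jaw": .., "tx": .., "ty": .., "tz": .., "ax": .., "ay": .., "az": ..}, ...]. A call has 1 to 12 rows; each row is the pose to reach, as a shift and turn from the pose commanded when the call began, along the tool's axes at that moment; what a row does not reach only later rows make up. A row lasts 1/8 s, in which the tool goes at most 62.5 mm and 10.7 degrees, less where a joint would pass 70% of its speed; a pose out of reach is approached as far as the arm can. A call with a gripper value outside its range is refused whole. The fingers move at their own pace and stop on an object; FORCE is the grip in N (left out, the last holds). Time passes only in rows, so rows that repeat a pose let the fingers close. It gives the time, the measured TCP pose, the force, the opening and the grip force at its end, in the units of the state.
- ctrl.state(): the state, without advancing time (a new reading comes with each control period).
- ctrl.get_image(name): name is "scene" or "top" or "wrist"; returns a dict with "image" (480x640x3 uint8, red, green, blue), "fx", "fy", "cx", "cy" (pixels), "pose" (4x4, takes a point from camera to world coordinates). Camera axes: x right, y up, looking along -z (the intrinsics and any distortion apply to the point x, -y, -z); pixel columns grow to the right and rows downward; lengths in mm; the calibration is good to about 2 mm. A picture is of the moment at which its call begins. There is no depth.
- ctrl.hand_in(): hands the job in; it is judged then, once.
Trained networks look in a picture, given as the dict that the camera call returned (one of the last four; its "shot" number tells which), for a name from the list of things; names that differ only in an ending like _2 or _b are one class to them, and where a whole thing is asked for, a point or a joint stands for the part that bears it (a point fixed in the world has none). Each returns a list of dicts, best first, with "p" (0 to 1); they miss things now and then, are a little off and sometimes report something else, mostly with a low value. They report only what shows in the picture. A call takes as long as a camera call. They do not tell look-alikes from the thing itself.
- ctrl.spot_in(target, picture): "centre" ([x, y, z] in mm, in the coordinates of the camera as it stood for that picture, good to about 4 mm: the middle of the surface that is visible of it).
- ctrl.silhouettes(target, picture): "region" (480x640 bool, what is visible of it).
The state is a dict: "time": time; "joint_positions": joint angles; "joint_velocities": joint speeds; "tau": joint torques, N m; "tcp_pos": TCP position; "tcp_rot": TCP orientation; "contact_force": force on the tool from outside, world axes, zero at the start; "ft_torque": the same for the moment, N m; "grip_width": opening from 0.0 (shut) to 1.0 (fully open); "grip_force": force on a finger pad.
Only numpy, scipy, OpenCV 4.12 (cv2) and the standard library are available. Lean on these libraries where they do the work, as an engineer would, in place of code of your own. Each camera call takes 0.05 s, during which the arm holds its last target. There are 200 camera calls.

## Working session

There is one attempt and no reset: what is moved stays moved. The work goes in short steps, Python scripts to look and compute and a shell command to move; the robot and the scene stay as the last step left them, time stands still between calls to the robot, and variables do not carry over. Pictures are saved under pics/ and viewed, at most 10 in all, crops included, and the job is handed in when it is done.

```bash
ls; mkdir -p pics; cat > h.py <<'E'
import numpy as np, cv2
from rig import ctrl
from scipy.spatial.transform import Rotation as R
def c2w(p,im): return (np.array(im["pose"])@np.r_[p,1])[:3]
def ray(u,v,im,z):
    T=np.array(im["pose"]); d=T[:3,:3]@np.array([(u-im["cx"])/im["fx"],-(v-im["cy"])/im["fy"],-1]); o=T[:3,3]
    return o+d*(z-o[2])/d[2]
def proj(p,im):
    q=np.linalg.inv(np.array(im["pose"]))@np.r_[p,1]
    return np.array([im["cx"]+im["fx"]*q[0]/-q[2], im["cy"]+im["fy"]*q[1]/q[2]])
def save(n,im): cv2.imwrite("pics/"+n,cv2.cvtColor(im["image"],cv2.COLOR_RGB2BGR))
E
python3 - <<'E'
from h import *
print({k:v for k,v in ctrl.state().items()})
for n in ["top","scene"]:
    im=ctrl.get_image(n); save(n+".png",im)
    print(n,[k for k in im],im["fx"],np.array(im["pose"]).round(2).tolist())
    for t in ["fixture","stop_face","clamp_pivot","door_handle","hub_top","lever_end","clamp_handle","grip_end","clamp_pad","empty_tray","stock_tray","screwdriver","grease_tin"]:
        print(t,[(round(d["p"],2),c2w(d["centre"],im).round(0).tolist(),proj(c2w(d["centre"],im),im).round(0).tolist()) for d in ctrl.spot_in(t,im)[:4]])
E
```

```text
pics
{'time': 0.0, 'joint_positions': array([-1.33069015e+00,  9.18574472e-02,  1.23190896e+00, -1.57952843e-05,
        1.81981149e+00, -5.67106493e-02]), 'joint_velocities': array([-1.36460642e-04, -1.02830018e-03, -3.86753325e-04,  1.96425228e-03,
        1.57459907e-03, -5.36687311e-06]), 'tau': array([ 3.18455131e-04, -4.58731985e+01, -4.18020308e+01, -2.77326999e-04,
        1.18676267e-02,  1.87750248e-05]), 'tcp_pos': array([ 175.40378453, -573.48125936,  230.13869725]), 'tcp_rot': array([ 9.89007469e-01,  1.47862237e-01, -9.85173041e-05, -9.87748313e-04]), 'contact_force': array([-0.02688133, -0.50334651,  0.43564677]), 'ft_torque': array([0.01099715, 0.02978427, 0.01878644]), 'grip_force': 0.0, 'grip_width': 0.9961452963914798}
top ['image', 'fx', 'fy', 'cx', 'cy', 'pose', 'shot'] 460.32321611092857 [[0.02, 0.98, -0.19, 374.5], [-1.0, 0.02, 0.02, -64.56], [0.02, 0.19, 0.98, 1092.17], [0.0, 0.0, 0.0, 1.0]]
fixture [(0.62, [523.0, -13.0, 13.0], [299.0, 267.0])]
stop_face [(0.62, [523.0, -9.0, 11.0], [297.0, 267.0])]
clamp_pivot [(0.7, [524.0, -14.0, 14.0], [300.0, 266.0])]
do
[... 1463 characters left out ...]
[(0.68, [580.0, -156.0, 46.0], [281.0, 240.0]), (0.59, [730.0, -495.0, 30.0], [177.0, 215.0]), (0.54, [776.0, -211.0, 32.0], [211.0, 264.0])]
lever_end [(0.76, [775.0, -206.0, 33.0], [212.0, 264.0]), (0.67, [574.0, -157.0, 42.0], [283.0, 241.0]), (0.63, [731.0, -497.0, 35.0], [176.0, 214.0])]
clamp_handle [(0.82, [528.0, 130.0, 79.0], [368.0, 272.0])]
grip_end [(0.68, [533.0, 128.0, 82.0], [367.0, 272.0]), (0.32, [492.0, 364.0, 10.0], [453.0, 339.0])]
clamp_pad []
empty_tray [(0.82, [453.0, -367.0, 8.0], [274.0, 207.0])]
stock_tray [(0.72, [495.0, 363.0, 6.0], [452.0, 341.0])]
screwdriver [(0.73, [371.0, -99.0, 16.0], [350.0, 230.0])]
grease_tin [(0.85, [772.0, 118.0, 47.0], [286.0, 326.0])]
```

View pics/top.png

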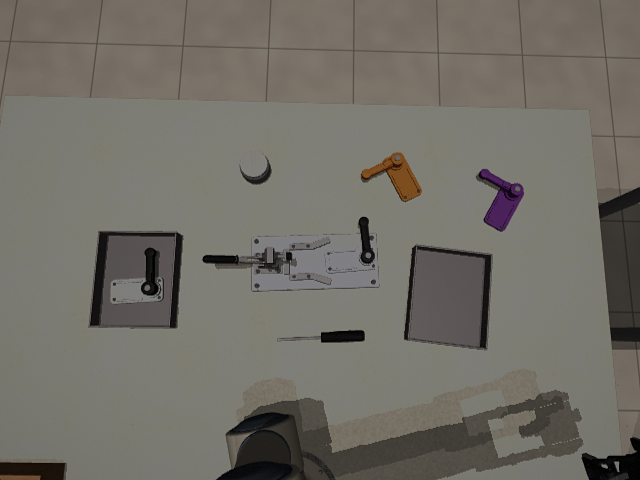

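```bash
python3 - <<'E'
import cv2
a=cv2.imread("pics/top.png")[190:330,190:410]
cv2.imwrite("pics/crop1.png",cv2.resize(a,None,fx=3.6,fy=3.6,interpolation=cv2.INTER_CUBIC))
E
```

```text
(no output)
```

View pics/crop1.png

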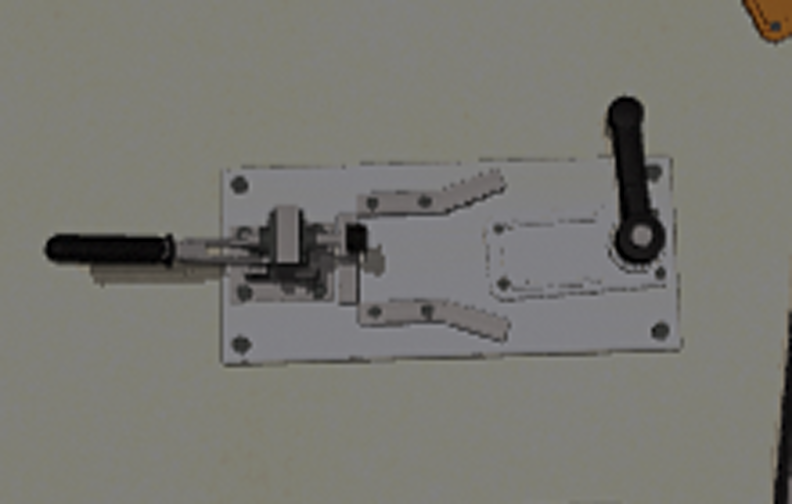

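Candidates: silver and black handle on the fixture at (355,257), orange at (400,180), purple at (503,200), and the spare in the stock tray at (140,287). I choose the one on the fixture: aluminium plate with a black lever pointing up in the image, which is plate -y. The clamp is open with its grip at (222,259), so fixture +x runs to image left. The empty tray is on the right at (450,297).

```bash
python3 - <<'E'
from h import *
im=ctrl.get_image("top")
cr=lambda u,v:(u/3.6+190-.4,v/3.6+190-.4)
loc=np.array([[135,-65],[-165,-65],[-165,65],[135,65]])
W=np.array([ray(*cr(u,v),im,12)[:2] for u,v in [(220,168),(668,157),(681,350),(224,365)]])
print(W.round(1).tolist())
c=W.mean(0)-0; lc=loc.mean(0)
H=(loc-lc).T@(W-c); th=np.arctan2(H[0,1]-H[1,0],H[0,0]+H[1,1]); Rm=np.array([[np.cos(th),-np.sin(th)],[np.sin(th),np.cos(th)]])
o=c-Rm@lc; print("fix",o.round(1),np.degrees(th).round(2),((loc@Rm.T+o)-W).round(1).tolist())
for n,(u,v),z in [("hub",(641,234),54),("knob",(626,111),47),("fr1",(498,229),20),("fr2",(503,284),20),("re2",(660,272),20),("gripend",(47,248),102)]:
    p=ray(*cr(u,v),im,z)[:2]; print(n,p.round(1),(Rm.T@(p-o)).round(1))
T=np.array([ray(u,v,im,45)[:2] for u,v in [(414,246),(491,255),(487,348),(405,338)]]);print("tray",T.round(0).tolist(),T.mean(0))
w=ctrl.get_image("wrist"); s=ctrl.state()
t=R.from_quat(s["tcp_rot"]); P=np.array(w["pose"])
print("cam in tool",t.inv().apply(P[:3,3]-s["tcp_pos"]).round(1),(t.inv().as_matrix()@P[:3,:3]).round(2).tolist(),w["fx"])
print("tool axes",t.as_matrix().round(3).tolist())
E
```

```text
[[593.9, 104.8], [607.6, -192.9], [478.9, -201.2], [463.6, 95.9]]
fix [535.2 -33.4] 92.95 [[-0.7, -0.0], [1.0, -1.9], [-0.1, -0.3], [-0.2, 2.2]]
hub [ 548.1 -170.6] [-137.8   -5.8]
knob [ 630.  -161.5] [-132.9  -88.1]
fr1 [555.2 -80.1] [-47.7 -17.6]
fr2 [519. -84.] [-49.7  18.8]
re2 [ 528.9 -186.6] [-152.7   14.2]
gripend [524.4 191.9] [225.6  -0.8]
tray [[572.0, -279.0], [554.0, -458.0], [343.0, -439.0], [362.0, -255.0]] [ 458.03515   -358.0839132]
cam in tool [  74.2    0.  -143. ] [[0.0, 0.96, 0.29], [1.0, -0.0, 0.0], [0.0, 0.29, -0.96]] 393.03802482688485
tool axes [[0.956, 0.293, 0.0], [0.293, -0.956, -0.0], [0.0, 0.0, -1.0]]
```

```bash
python3 -m jog '[{"tx":474,"ty":-276,"tz":60,"az":0.175,"jaw":0},{"tx":474,"ty":-276,"tz":60,"az":0.175,"jaw":0},{"tx":474,"ty":-276,"tz":60,"az":0.175,"jaw":0},{"tx":474,"ty":-276,"tz":60,"az":0.175,"jaw":0},{"tx":474,"ty":-276,"tz":60,"az":0.175,"jaw":0},{"tx":474,"ty":-276,"tz":60,"az":0.175,"jaw":0},{"tx":474,"ty":-276,"tz":60,"az":0.175,"jaw":0},{"tx":474,"ty":-276,"tz":60,"az":0.175,"jaw":0},{"tx":474,"ty":-276,"tz":60,"az":0.175,"jaw":0},{"tx":474,"ty":-276,"tz":60,"az":0.175,"jaw":0},{"tx":474,"ty":-276,"tz":60,"az":0.175,"jaw":0},{"tx":474,"ty":-276,"tz":60,"az":0.175,"jaw":0}]' 25
python3 - <<'E'
from h import *
w=ctrl.get_image("wrist"); save("w1.png",w); s=ctrl.state()
print(s["joint_positions"].round(2), s["tcp_pos"].round(1),R.from_quat(s["tcp_rot"]).as_matrix().round(3).tolist())
for t in ["door_handle","hub_top","lever_end","stop_face","clamp_pad"]:
    print(t,[(round(d["p"],2),c2w(d["centre"],w).round(0).tolist(),proj(c2w(d["centre"],w),w).round(0).tolist()) for d in ctrl.spot_in(t,w)[:3]])
E
```

```text
[-1.33  0.09  1.23  0.    1.82 -0.06] [ 175.5 -573.8  231.3] [[0.956, 0.292, 0.0], [0.292, -0.956, -0.0], [0.0, 0.0, -1.0]]
door_handle []
hub_top []
lever_end []
stop_face []
clamp_pad []invalid input
```

View pics/w1.png

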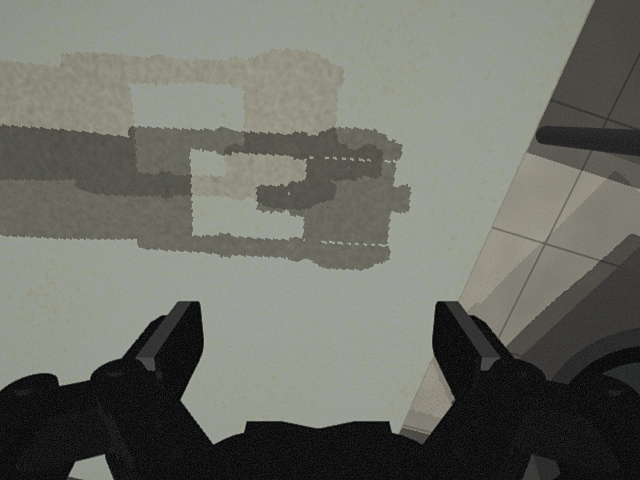

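The arm did not move: the call was refused as invalid, so this view shows only the table. The rows probably need all seven keys.

```bash
python3 -m jog '[{"jaw":0,"tx":474,"ty":-276,"tz":60,"ax":0,"ay":0,"az":0.175},{"jaw":0,"tx":474,"ty":-276,"tz":60,"ax":0,"ay":0,"az":0.175},{"jaw":0,"tx":474,"ty":-276,"tz":60,"ax":0,"ay":0,"az":0.175},{"jaw":0,"tx":474,"ty":-276,"tz":60,"ax":0,"ay":0,"az":0.175},{"jaw":0,"tx":474,"ty":-276,"tz":60,"ax":0,"ay":0,"az":0.175},{"jaw":0,"tx":474,"ty":-276,"tz":60,"ax":0,"ay":0,"az":0.175},{"jaw":0,"tx":474,"ty":-276,"tz":60,"ax":0,"ay":0,"az":0.175},{"jaw":0,"tx":474,"ty":-276,"tz":60,"ax":0,"ay":0,"az":0.175},{"jaw":0,"tx":474,"ty":-276,"tz":60,"ax":0,"ay":0,"az":0.175},{"jaw":0,"tx":474,"ty":-276,"tz":60,"ax":0,"ay":0,"az":0.175},{"jaw":0,"tx":474,"ty":-276,"tz":60,"ax":0,"ay":0,"az":0.175},{"jaw":0,"tx":474,"ty":-276,"tz":60,"ax":0,"ay":0,"az":0.175}]' 25
cat > look.py <<'E'
import sys
from h import *
w=ctrl.get_image("wrist"); save(sys.argv[1],w); s=ctrl.state()
print(s["time"],s["joint_positions"].round(2), s["tcp_pos"].round(1),R.from_quat(s["tcp_rot"]).as_matrix().round(3).tolist(), s["contact_force"].round(1))
np.savez("last.npz",**{k:w[k] for k in ["fx","fy","cx","cy","pose"]})
for t in sys.argv[2:]:
    print(t,[(round(d["p"],2),c2w(d["centre"],w).round(0).tolist(),proj(c2w(d["centre"],w),w).round(0).tolist()) for d in ctrl.spot_in(t,w)[:3]])
E
python3 look.py w2.png door_handle hub_top lever_end stop_face clamp_pad
```

```text
time: 3.3
tcp_pos: [547.5, -172.4, 171.7]
tcp_rot: [0.998, 0.06, 0.0, 0.0]
contact_force: [0.1, 0.7, 0.4]
grip_width: 1.003
grip_force: 0.0
3.35 [-0.36  0.02  1.41 -0.    1.71  1.09] [ 547.5 -172.4  171.8] [[0.993, 0.12, 0.001], [0.12, -0.993, -0.0], [0.001, 0.001, -1.0]] [0.3 0.3 0.7]
door_handle [(0.92, [551.0, -143.0, 23.0], [280.0, 207.0]), (0.68, [708.0, -270.0, 8.0], [485.0, 4.0]), (0.39, [586.0, -162.0, 47.0], [309.0, 169.0])]
hub_top [(0.87, [584.0, -160.0, 45.0], [305.0, 170.0])]
lever_end [(0.85, [587.0, -165.0, 48.0], [313.0, 167.0])]
stop_face [(0.89, [541.0, -29.0, 11.0], [136.0, 199.0])]
clamp_pad [(0.79, [533.0, -1.0, 102.0], [15.0, 239.0]), (0.67, [586.0, -167.0, 47.0], [316.0, 168.0]), (0.58, [544.0, -34.0, 12.0], [141.0, 196.0])]
```

View pics/w2.png

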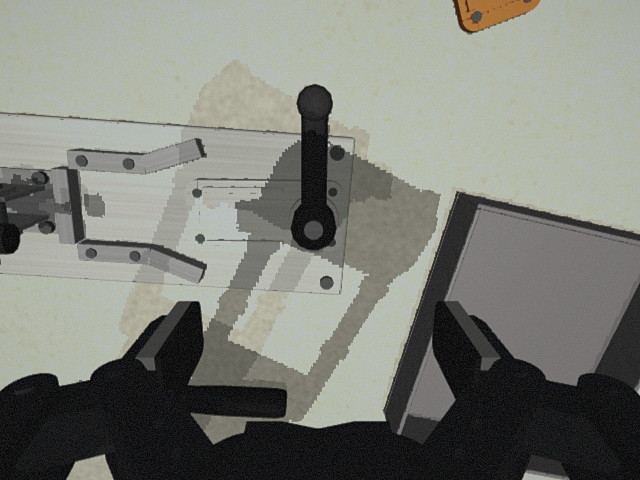

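The wrist view shows the target handle with its hub at (314,230) and knob at (315,101), and plate screws at (197,193), (200,239) and (333,191). The rails run from about x 68 to 205, and the base's rear corners are at (354,139) and (340,294). The screwdriver handle is at (240,402).

```bash
python3 - <<'E'
from h import *
w=dict(np.load("last.npz"))
th=np.radians(92.95);o=np.array([535.2,-33.4]);Rm=np.array([[np.cos(th),-np.sin(th)],[np.sin(th),np.cos(th)]])
for n,(u,v),z in [("baseR-",(354,139),12),("baseR+",(340,294),12),("hub",(314,230),54),("knob",(315,101),47),("fr-",(197,193),20),("fr+",(200,239),20),("re-",(333,191),20),("rail- inner end",(203,158),24),("rail- outer",(200,140),24),("rail+ inner",(206,267),24),("rail+ outer",(200,283),24),("scr -1",(81,160),24),("scr -2",(128,164),24),("scr +1",(91,253),24),("scr +2",(134,257),24),("stop-",(76,167),24),("stop+",(83,243),24),("pad",(15,239),100)]:
    p=ray(u,v,w,z)[:2]; print(n,p.round(1),(Rm.T@(p-o)).round(1))
E
```

```text
baseR- [ 607.  -192.8] [-162.9  -63.5]
baseR+ [ 479.5 -199.8] [-163.3   64.2]
hub [ 545.  -170.3] [-137.2   -2.8]
knob [ 629.3 -160.9] [-132.2  -87.4]
fr- [553.6 -79.5] [-47. -16.]
fr+ [517.1 -83. ] [-48.6  20.7]
re- [ 567.5 -181.9] [-149.9  -24.6]
rail- inner end [581.  -84.1] [-53.  -43.1]
rail- outer [593.6 -81.5] [-51.1 -55.8]
rail+ inner [495.7 -89.6] [-54.1  42.4]
rail+ outer [481.3 -85.4] [-49.1  56.5]
scr -1 [568.9   4.4] [ 36.  -35.6]
scr -2 [570.  -29.7] [  1.9 -35. ]
scr +1 [4.967e+02 4.000e-01] [35.7 36.7]
scr +2 [497.4 -33.1] [ 2.3 37.8]
stop- [563.3   8.3] [ 40.2 -30.2]
stop+ [504.3   6.2] [41.1 28.8]
pad [5.326e+02 4.000e-01] [33.9  0.9]
```

```bash
python3 -m jog '[{"jaw":0,"tx":-2,"ty":-1,"tz":60,"ax":0,"ay":0,"az":0},{"jaw":0,"tx":-2,"ty":-1,"tz":110,"ax":0,"ay":0,"az":0},{"jaw":0,"tx":-2,"ty":-1,"tz":140,"ax":0,"ay":0,"az":0},{"jaw":0.3,"tx":-2,"ty":-1,"tz":140,"ax":0,"ay":0,"az":0},{"jaw":1,"tx":-2,"ty":-1,"tz":140,"ax":0,"ay":0,"az":0},{"jaw":1,"tx":-2,"ty":-1,"tz":140,"ax":0,"ay":0,"az":0},{"jaw":1,"tx":-2,"ty":-1,"tz":140,"ax":0,"ay":0,"az":0},{"jaw":1,"tx":-2,"ty":-1,"tz":140,"ax":0,"ay":0,"az":0}]' 25
```

```text
time: 4.6
tcp_pos: [547.3, -170.8, 34.0]
tcp_rot: [0.998, 0.061, 0.002, 0.001]
contact_force: [-1.4, 0.6, 6.0]
grip_width: 0.361
grip_force: 25.4
```

```bash
python3 -m jog '[{"jaw":1,"tx":-4,"ty":-0.5,"tz":-2,"ax":0,"ay":0,"az":0.06},{"jaw":1,"tx":-4,"ty":-0.5,"tz":-2,"ax":0,"ay":0,"az":0.06},{"jaw":1,"tx":-3,"ty":-15,"tz":-2,"ax":0,"ay":0,"az":0.06},{"jaw":1,"tx":-2,"ty":-30,"tz":-2,"ax":0,"ay":0,"az":0.06},{"jaw":1,"tx":-1,"ty":-45,"tz":-2,"ax":0,"ay":0,"az":0.06},{"jaw":1,"tx":-1,"ty":-45,"tz":-2,"ax":0,"ay":0,"az":0.06}]'
python3 look.py w3.png
```

```text
time: 5.35
tcp_pos: [540.1, -123.5, 34.0]
tcp_rot: [0.999, 0.032, 0.001, -0.001]
contact_force: [1.1, 4.4, 4.9]
grip_width: 0.362
grip_force: 25.8
5.4 [-0.29  0.02  1.66  0.    1.47  1.22] [ 540.1 -123.5   34. ] [[0.998, 0.064, 0.001], [0.064, -0.998, 0.003], [0.002, -0.003, -1.0]] [1.1 5.5 4.7]
```

View pics/w3.png

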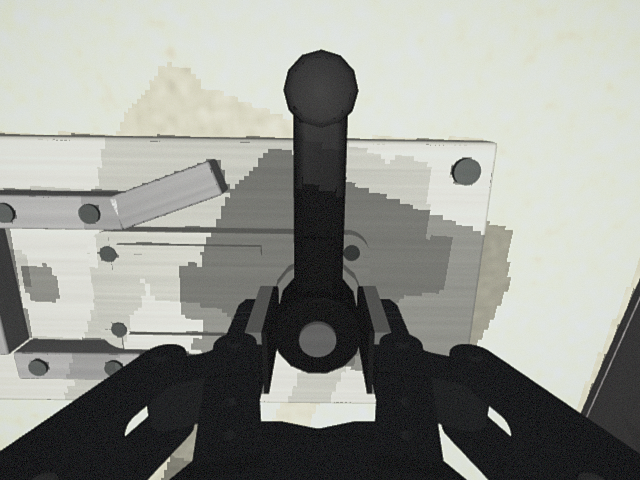

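The hub is gripped, and the plate's front has entered the nest: its edges at rows 231 and 335 lie between the rails. I'll keep sliding.

```bash
python3 -m jog '[{"jaw":1,"tx":0,"ty":-12,"tz":0,"ax":0,"ay":0,"az":0},{"jaw":1,"tx":0,"ty":-24,"tz":0,"ax":0,"ay":0,"az":0},{"jaw":1,"tx":0,"ty":-32,"tz":0,"ax":0,"ay":0,"az":0},{"jaw":1,"tx":0,"ty":-34,"tz":0,"ax":0,"ay":0,"az":0},{"jaw":1,"tx":0,"ty":-36,"tz":0,"ax":0,"ay":0,"az":0}]'
python3 -m jog '[{"jaw":1,"tx":0,"ty":-1.5,"tz":0,"ax":0,"ay":0,"az":0},{"jaw":1,"tx":0,"ty":-3,"tz":0,"ax":0,"ay":0,"az":0}]'
python3 -m jog '[{"jaw":1,"tx":0,"ty":-1.5,"tz":0,"ax":0,"ay":0,"az":0},{"jaw":1,"tx":0,"ty":-3,"tz":0,"ax":0,"ay":0,"az":0}]'
```

```text
time: 6.02
tcp_pos: [538.3, -90.8, 34.0]
tcp_rot: [1.0, 0.031, 0.001, 0.001]
contact_force: [3.2, -6.4, 3.1]
grip_width: 0.364
grip_force: 25.7
time: 6.28
tcp_pos: [538.1, -88.0, 34.0]
tcp_rot: [1.0, 0.031, 0.001, 0.001]
contact_force: [4.0, -6.1, 4.4]
grip_width: 0.362
grip_force: 25.7
time: 6.52
tcp_pos: [538.0, -85.0, 34.1]
tcp_rot: [1.0, 0.031, 0.002, 0.001]
contact_force: [2.9, -6.4, 3.1]
grip_width: 0.362
grip_force: 25.7
```

```bash
for i in 1 2 3; do python3 -m jog '[{"jaw":1,"tx":0,"ty":-1,"tz":0,"ax":0,"ay":0,"az":0},{"jaw":1,"tx":0,"ty":-1.5,"tz":0,"ax":0,"ay":0,"az":0}]'| grep -E "pos|contact"; done
```

```text
tcp_pos: [538.0, -84.9, 34.1]
contact_force: [5.2, -11.3, 2.5]
tcp_pos: [538.0, -84.8, 34.3]
contact_force: [4.1, -16.8, 2.4]
tcp_pos: [538.0, -84.6, 34.6]
contact_force: [3.2, -19.4, 3.1]
```

```bash
python3 -m jog '[{"jaw":0,"tx":0,"ty":2,"tz":0,"ax":0,"ay":0,"az":0},{"jaw":0,"tx":0,"ty":3,"tz":0,"ax":0,"ay":0,"az":0},{"jaw":0,"tx":0,"ty":3,"tz":0,"ax":0,"ay":0,"az":0},{"jaw":0,"tx":0,"ty":3,"tz":0,"ax":0,"ay":0,"az":0},{"jaw":0,"tx":0,"ty":3,"tz":-62,"ax":0,"ay":0,"az":0},{"jaw":0,"tx":0,"ty":3,"tz":-124,"ax":0,"ay":0,"az":0},{"jaw":0,"tx":0,"ty":3,"tz":-124,"ax":0,"ay":0,"az":0}]'
python3 look.py w4.png clamp_handle grip_end
```

```text
time: 8.15
tcp_pos: [539.5, -82.8, 164.5]
tcp_rot: [0.999, 0.031, 0.006, 0.001]
contact_force: [0.2, 1.6, -0.1]
grip_width: 0.999
grip_force: 0.0
8.2 [-0.21 -0.07  1.51  0.    1.69  1.29] [538.2 -82.5 160.8] [[0.998, 0.062, 0.006], [0.062, -0.998, -0.001], [0.006, 0.002, -1.0]] [ 0.5 -0.3  0.2]
clamp_handle [(0.77, [529.0, 101.0, 74.0], [22.0, 239.0])]
grip_end [(0.73, [535.0, 96.0, 76.0], [26.0, 231.0]), (0.53, [580.0, -87.0, 47.0], [327.0, 170.0])]
```

View pics/w4.png

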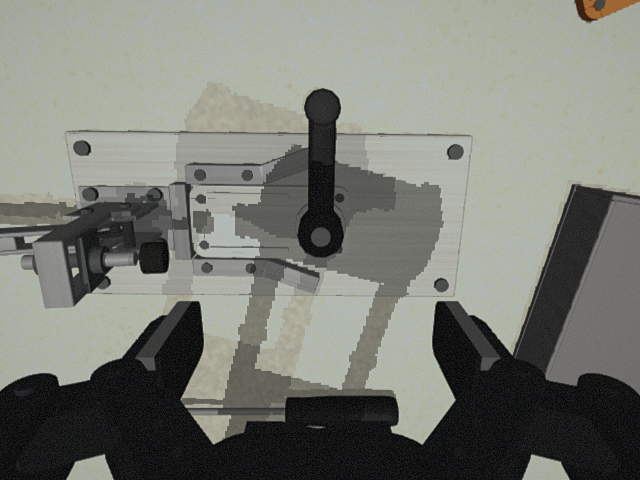

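The plate sits home: its front end is against the stop at column 190, between both rails, with the hub at (321,236). The base corners show at (67,132), (471,134) and (456,296), so I can refine the fixture pose and plan the clamp path.

```bash
cat > fx.py <<'E'
from h import *
th=np.radians(92.95);o=np.array([535.2,-32.2])
Rm=np.array([[np.cos(th),-np.sin(th)],[np.sin(th),np.cos(th)]])
def f2w(x,y,z): return np.r_[Rm@[x,y]+o,z]
def w2f(p): return Rm.T@(np.array(p)[:2]-o)
E
python3 - <<'E'
from fx import *
w=dict(np.load("last.npz"))
loc=np.array([[135,-65],[-165,-65],[-165,65]])
W=np.array([ray(u,v,w,12)[:2] for u,v in [(67,132),(471,134),(456,296)]])
c=W.mean(0); lc=loc.mean(0)
H=(loc-lc).T@(W-c); t=np.arctan2(H[0,1]-H[1,0],H[0,0]+H[1,1]); Q=np.array([[np.cos(t),-np.sin(t)],[np.sin(t),np.cos(t)]])
print("fix",(c-Q@lc).round(1),np.degrees(t).round(2),np.linalg.norm(W[1]-W[0]).round(1),np.linalg.norm(W[1]-W[2]).round(1))
for n,(u,v),z in [("hub",(321,236),54),("knob",(322,106),47),("fr-",(201,199),20),("fr+",(204,245),20),("re-",(340,198),20)]:
    print(n,w2f(ray(u,v,w,z)).round(1))
from scipy.interpolate import PchipInterpolator as P
E_=np.array([[227,102],[214,125],[197,148],[173,171],[141,191],[73,208]]);L=np.array([72,64,54,42,27,0.])
s=25
pts=E_-s*np.c_[np.sin(np.radians(L)),np.cos(np.radians(L))]
pin=E_-138*np.c_[np.sin(np.radians(L)),np.cos(np.radians(L))]
f=P(-L,pin)
for l in [72,64,54,42,34,27,20,14,9,5,2,0,-2]:
    q=f(-max(l,0))+(138-s)*np.array([np.sin(np.radians(l)),np.cos(np.radians(l))])
    print(l,q.round(1), f2w(q[0],0,q[1]).round(1))
E
```

```text
fix [534.6 -32.9] 93.33 295.0 129.5
hub [-53.4   1.3]
knob [-53.  -82.4]
fr- [ 35.8 -16.4]
fr+ [36.  19.5]
re- [-67.7 -18.2]
72 [203.2  94.3] [524.7 170.8  94.3]
64 [191.5 114. ] [525.3 159.1 114. ]
54 [176.8 133.3] [526.1 144.3 133.3]
42 [156.3 152.4] [527.2 123.9 152.4]
34 [142.5 161.9] [527.9 110.1 161.9]
27 [129.7 168.7] [528.5  97.3 168.7]
20 [115.8 174.4] [529.2  83.4 174.4]
14 [103.3 178.2] [529.9  71.  178.2]
9 [ 92.6 180.6] [530.4  60.3 180.6]
5 [ 84.  181.9] [530.9  51.6 181.9]
2 [ 77.4 182.7] [531.2  45.1 182.7]
0 [ 73. 183.] [531.4  40.7 183. ]
-2 [ 69.1 182.9] [531.6  36.8 182.9]
```

```bash
python3 -m jog '[{"jaw":0,"tx":0,"ty":-30,"tz":-20,"ax":0,"ay":0,"az":-0.18},{"jaw":0,"tx":1,"ty":-60,"tz":-20,"ax":0,"ay":0,"az":-0.36},{"jaw":0,"tx":1,"ty":-90,"tz":-20,"ax":0,"ay":0,"az":-0.54},{"jaw":0,"tx":2,"ty":-120,"tz":-20,"ax":0,"ay":0,"az":-0.72},{"jaw":0,"tx":2,"ty":-150,"tz":-20,"ax":0,"ay":0,"az":-0.9},{"jaw":0,"tx":3,"ty":-180,"tz":-20,"ax":0,"ay":0,"az":-1.08},{"jaw":0,"tx":3,"ty":-210,"tz":-20,"ax":0,"ay":0,"az":-1.26},{"jaw":0,"tx":4,"ty":-240,"tz":-20,"ax":0,"ay":0,"az":-1.44},{"jaw":0,"tx":4,"ty":-253,"tz":-20,"ax":0,"ay":0,"az":-1.56},{"jaw":0.2,"tx":4,"ty":-253,"tz":-20,"ax":0,"ay":0,"az":-1.56},{"jaw":0.2,"tx":4,"ty":-253,"tz":-20,"ax":0,"ay":0,"az":-1.56}]'
python3 look.py w5.png clamp_handle grip_end
python3 - <<'E'
from fx import *
im=ctrl.get_image("top"); save("t2.png",im)
for t in ["clamp_handle","grip_end"]:
    for d in ctrl.spot_in(t,im)[:2]: p=c2w(d["centre"],im); print(t,d["p"],p.round(0),w2f(p).round(0))
w=ctrl.get_image("wrist")
for d in ctrl.silhouettes("clamp_handle",w)[:2]:
    m=d["region"]; v,u=np.nonzero(m); print(d["p"],m.sum(),u.min(),u.max(),v.min(),v.max())
    for r in range(v.min(),v.max(),max(1,(v.max()-v.min())//6)): 
        uu=u[v==r]
        if len(uu): a=ray(uu.min(),r,w,95); b=ray(uu.max(),r,w,95); print(r,uu.min(),uu.max(),w2f(a).round(0),w2f(b).round(0))
E
```

```text
time: 9.68
tcp_pos: [524.8, 169.7, 176.0]
tcp_rot: [0.69, 0.724, -0.001, -0.0]
contact_force: [-0.3, -0.3, 0.5]
grip_width: 0.8
grip_force: 0.0
9.725 [ 0.25 -0.04  1.46 -0.    1.72  0.2 ] [524.9 169.5 176.3] [[-0.048, 0.999, -0.001], [0.999, 0.048, -0.001], [-0.001, -0.002, -1.0]] [-0.2 -0.3 -0.6]
clamp_handle [(0.83, [528.0, 150.0, 93.0], [321.0, 272.0])]
grip_end [(0.61, [529.0, 150.0, 97.0], [322.0, 276.0]), (0.48, [524.0, 62.0, 11.0], [310.0, 328.0])]
clamp_handle 0.69 [525. 137.  90.] [170.   1.]
clamp_handle 0.66 [754.  97.  52.] [ 118. -225.]
grip_end 0.97 [529. 138.  92.] [170.  -2.]
0.96 3926 301 331 201 382
201 312 319 [228.   2.] [228.  -2.]
231 302 331 [209.   8.] [209.  -9.]
261 302 329 [190.   9.] [190.  -8.]
291 303 328 [170.   8.] [170.  -7.]
321 306 326 [149.   7.] [149.  -6.]
351 305 327 [127.   7.] [127.  -7.]
381 304 328 [104.   8.] [104.  -8.]
```

View pics/w5.png

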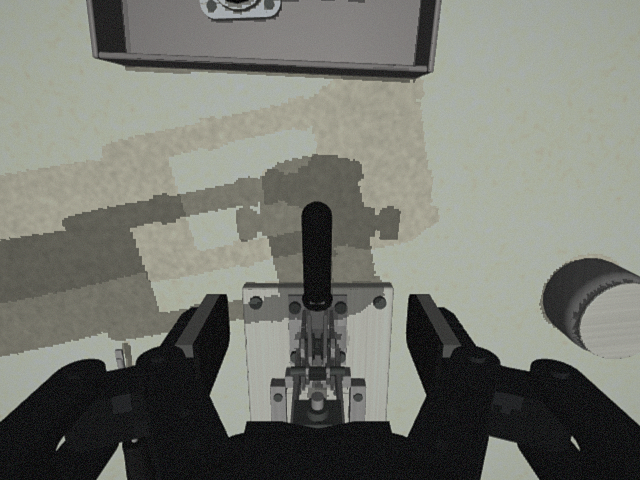

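The open clamp handle lies at columns 302–331, end at row 201, centred between the fingers, and agrees with fixture (228, 0). Next I'll descend and grip it.

```bash
python3 -m jog '[{"jaw":0.2,"tx":0,"ty":0,"tz":50,"ax":0,"ay":0,"az":0},{"jaw":0.2,"tx":0,"ty":0,"tz":90,"ax":0,"ay":0,"az":0},{"jaw":0.2,"tx":0,"ty":0,"tz":102,"ax":0,"ay":0,"az":0},{"jaw":0.6,"tx":0,"ty":0,"tz":102,"ax":0,"ay":0,"az":0},{"jaw":1,"tx":0,"ty":0,"tz":102,"ax":0,"ay":0,"az":0},{"jaw":1,"tx":0,"ty":0,"tz":102,"ax":0,"ay":0,"az":0},{"jaw":1,"tx":0,"ty":0,"tz":102,"ax":0,"ay":0,"az":0}]' 40
```

```text
time: 10.95
tcp_pos: [524.4, 171.0, 76.9]
tcp_rot: [0.689, 0.725, 0.0, -0.001]
contact_force: [-7.0, 1.5, 3.4]
grip_width: 0.194
grip_force: 38.9
```

```bash
python3 -m jog '[{"jaw":1,"tx":-6,"ty":0,"tz":-10,"ax":0,"ay":0,"az":0},{"jaw":1,"tx":-12,"ty":0,"tz":-20,"ax":0,"ay":0,"az":0},{"jaw":1,"tx":-19,"ty":0,"tz":-30,"ax":0,"ay":0,"az":0},{"jaw":1,"tx":-26,"ty":0,"tz":-39,"ax":0,"ay":0,"az":0},{"jaw":1,"tx":-36,"ty":0,"tz":-49,"ax":0,"ay":0,"az":0},{"jaw":1,"tx":-47,"ty":0,"tz":-58,"ax":0,"ay":0,"az":0},{"jaw":1,"tx":-61,"ty":0,"tz":-68,"ax":0,"ay":0,"az":0},{"jaw":1,"tx":-73,"ty":0,"tz":-74,"ax":0,"ay":0,"az":0}]'
python3 -m jog '[{"jaw":1,"tx":-7,"ty":0,"tz":-3,"ax":0,"ay":0,"az":0},{"jaw":1,"tx":-14,"ty":0,"tz":-6,"ax":0,"ay":0,"az":0},{"jaw":1,"tx":-21,"ty":0,"tz":-8,"ax":0,"ay":0,"az":0},{"jaw":1,"tx":-27,"ty":0,"tz":-10,"ax":0,"ay":0,"az":0}]'
```

```text
time: 11.95
tcp_pos: [528.2, 95.9, 149.2]
tcp_rot: [0.689, 0.725, -0.001, -0.0]
contact_force: [-5.2, 0.2, -6.2]
grip_width: 0.192
grip_force: 39.3
time: 12.45
tcp_pos: [529.5, 69.1, 158.4]
tcp_rot: [0.689, 0.725, -0.001, -0.001]
contact_force: [-5.1, 0.2, -9.4]
grip_width: 0.191
grip_force: 39.3
```

```bash
python3 -m jog '[{"jaw":1,"tx":-5,"ty":0,"tz":-1,"ax":0,"ay":0,"az":0},{"jaw":1,"tx":-10,"ty":0,"tz":-2,"ax":0,"ay":0,"az":0},{"jaw":1,"tx":-15,"ty":0,"tz":-3,"ax":0,"ay":0,"az":0},{"jaw":1,"tx":-20,"ty":0,"tz":-3.5,"ax":0,"ay":0,"az":0}]'
python3 -m jog '[{"jaw":1,"tx":-4,"ty":0,"tz":-0.5,"ax":0,"ay":0,"az":0},{"jaw":1,"tx":-8,"ty":0,"tz":-0.5,"ax":0,"ay":0,"az":0}]'
python3 -m jog '[{"jaw":1,"tx":-2,"ty":0,"tz":0,"ax":0,"ay":0,"az":0},{"jaw":1,"tx":-3,"ty":0,"tz":0,"ax":0,"ay":0,"az":0}]'
```

```text
time: 12.95
tcp_pos: [530.5, 50.5, 162.3]
tcp_rot: [0.689, 0.725, -0.0, -0.001]
contact_force: [-6.4, 5.1, -5.5]
grip_width: 0.181
grip_force: 39.1
time: 13.2
tcp_pos: [533.1, 41.7, 165.4]
tcp_rot: [0.689, 0.725, 0.002, 0.002]
contact_force: [0.3, -0.6, 0.3]
grip_width: 0.004
grip_force: 0.0
time: 13.45
tcp_pos: [532.3, 39.2, 164.1]
tcp_rot: [0.689, 0.725, 0.001, 0.001]
contact_force: [-0.3, 0.5, -0.2]
grip_width: -0.003
grip_force: 0.0
```

The grip slipped off near dead centre, with the jaws now shut. I'll check where the handle is.

```bash
python3 look.py w6.png clamp_handle grip_end clamp_pad
python3 - <<'E'
from fx import *
for n in ["scene","top"]:
    im=ctrl.get_image(n); save("s2_%s.png"%n,im)
    for t in ["clamp_handle","grip_end"]:
        for d in ctrl.spot_in(t,im)[:2]: p=c2w(d["centre"],im); print(n,t,round(d["p"],2),p.round(0),w2f(p).round(0),proj(p,im).round(0))
E
python3 - <<'E'
import cv2,numpy as np
a=cv2.imread("pics/s2_scene.png")[190:320,290:430]
b=cv2.imread("pics/w6.png")
a=cv2.resize(a,(420,390),interpolation=cv2.INTER_CUBIC); b=cv2.resize(b,(380,285))
c=np.zeros((390,800,3),np.uint8); c[:,:420]=a; c[:285,420:]=b
cv2.imwrite("pics/combo1.png",c)
E
```

```text
13.5 [ 0.01 -0.09  1.53 -0.    1.7  -0.04] [532.2  39.2 163.8] [[-0.051, 0.999, 0.001], [0.999, 0.051, -0.0], [-0.0, 0.001, -1.0]] [ 0.3  0.  -0.2]
clamp_handle [(0.66, [533.0, 90.0, 193.0], [328.0, 195.0]), (0.34, [533.0, -3.0, 19.0], [314.0, 268.0])]
grip_end [(0.59, [533.0, 89.0, 194.0], [327.0, 199.0])]
clamp_pad [(0.58, [535.0, -7.0, 34.0], [317.0, 281.0])]
scene clamp_handle 0.84 [532.  69. 125.] [102.  -2.] [350. 247.]
scene grip_end 0.7 [538.  71. 125.] [103.  -8.] [349. 248.]
top grip_end 0.21 [466. 350.   9.] [385.  49.] [143. 288.]
```

View pics/combo1.png

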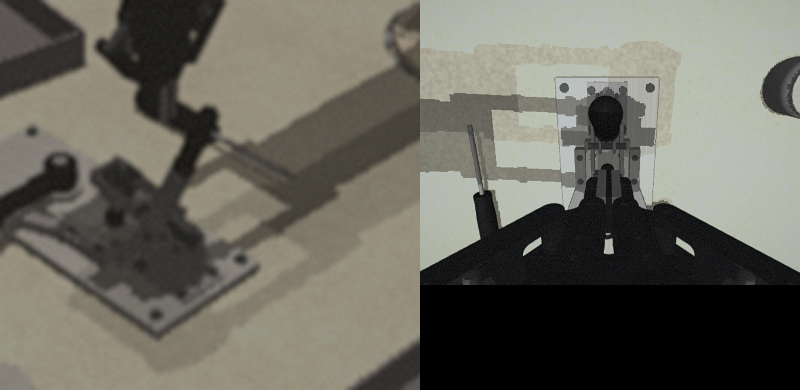

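The handle leans about 20° on the +x side of the shut fingers, with its end at about (328,195) in the wrist view; dead centre was not reached. I'll go over it and push the grip from the +x side with the shut fingers.

```bash
python3 -m jog '[{"jaw":1,"tx":-4,"ty":0,"tz":-50,"ax":0,"ay":0,"az":0},{"jaw":1,"tx":-4,"ty":0,"tz":-80,"ax":0,"ay":0,"az":0},{"jaw":1,"tx":40,"ty":0,"tz":-80,"ax":0,"ay":0,"az":0},{"jaw":1,"tx":92,"ty":0,"tz":-80,"ax":0,"ay":0,"az":0},{"jaw":1,"tx":92,"ty":0,"tz":-80,"ax":0,"ay":0,"az":0},{"jaw":1,"tx":92,"ty":0,"tz":-40,"ax":0,"ay":0,"az":0},{"jaw":1,"tx":92,"ty":0,"tz":-11,"ax":0,"ay":0,"az":0},{"jaw":1,"tx":92,"ty":0,"tz":-11,"ax":0,"ay":0,"az":0}]'
python3 look.py w7.png clamp_handle grip_end
```

```text
time: 14.95
tcp_pos: [525.9, 130.3, 171.4]
tcp_rot: [0.689, 0.725, -0.002, -0.002]
contact_force: [-0.0, 1.3, 0.6]
grip_width: -0.001
grip_force: 0.0
15.0 [ 0.18 -0.07  1.49 -0.    1.72  0.13] [526.7 130.6 173.7] [[-0.05, 0.999, -0.002], [0.999, 0.05, -0.001], [-0.001, -0.002, -1.0]] [-0.2 -0.7  1.2]
clamp_handle [(0.85, [529.0, 99.0, 190.0], [320.0, 404.0])]
grip_end [(0.85, [533.0, 96.0, 193.0], [330.0, 417.0])]
```

```bash
python3 -m jog '[{"jaw":1,"tx":-12,"ty":0,"tz":0,"ax":0,"ay":0,"az":0},{"jaw":1,"tx":-22,"ty":0,"tz":0,"ax":0,"ay":0,"az":0},{"jaw":1,"tx":-30,"ty":0,"tz":0,"ax":0,"ay":0,"az":0},{"jaw":1,"tx":-38,"ty":0,"tz":0,"ax":0,"ay":0,"az":0},{"jaw":1,"tx":-46,"ty":0,"tz":0,"ax":0,"ay":0,"az":0}]'
for i in 1 2 3; do python3 -m jog '[{"jaw":1,"tx":-4,"ty":0,"tz":0,"ax":0,"ay":0,"az":0},{"jaw":1,"tx":-7,"ty":0,"tz":0,"ax":0,"ay":0,"az":0}]' | grep -E "time|pos|contact"; done
```

```text
time: 15.72
tcp_pos: [529.6, 85.5, 174.8]
tcp_rot: [0.689, 0.725, 0.001, -0.0]
contact_force: [-1.2, 4.3, 3.0]
grip_width: -0.001
grip_force: 1.9
time: 15.98
tcp_pos: [529.9, 78.3, 174.5]
contact_force: [-0.6, 2.2, 2.4]
time: 16.23
tcp_pos: [530.1, 70.8, 173.9]
contact_force: [0.4, 1.1, 0.3]
time: 16.48
tcp_pos: [530.4, 64.7, 173.9]
contact_force: [-0.8, 6.4, -0.2]
```

```bash
for i in 1 2 3; do python3 -m jog '[{"jaw":1,"tx":-1.5,"ty":0,"tz":0,"ax":0,"ay":0,"az":0},{"jaw":1,"tx":-2,"ty":0,"tz":0,"ax":0,"ay":0,"az":0}]' | grep -E "time|pos|contact"; done
```

```text
time: 16.73
tcp_pos: [530.4, 63.9, 174.0]
contact_force: [-0.6, 7.9, 0.3]
time: 16.98
tcp_pos: [530.5, 62.7, 174.0]
contact_force: [-0.4, 10.5, 0.0]
time: 17.23
tcp_pos: [530.5, 61.6, 174.0]
contact_force: [-1.9, 14.0, -0.3]
```

```bash
python3 -m jog '[{"jaw":1,"tx":-2,"ty":0,"tz":0,"ax":0,"ay":0,"az":0},{"jaw":1,"tx":-3,"ty":0,"tz":0,"ax":0,"ay":0,"az":0},{"jaw":1,"tx":-3,"ty":0,"tz":0,"ax":0,"ay":0,"az":0}]' | grep -E "time|pos|contact"
python3 -m jog '[{"jaw":1,"tx":15,"ty":0,"tz":0,"ax":0,"ay":0,"az":0},{"jaw":1,"tx":45,"ty":0,"tz":-20,"ax":0,"ay":0,"az":0},{"jaw":1,"tx":70,"ty":0,"tz":-80,"ax":0,"ay":0,"az":0},{"jaw":1,"tx":70,"ty":0,"tz":-80,"ax":0,"ay":0,"az":0}]'
python3 look.py w8.png clamp_handle grip_end clamp_pad
python3 - <<'E'
from fx import *
im=ctrl.get_image("scene"); save("s3.png",im)
for t in ["clamp_handle","grip_end","clamp_pad"]:
    for d in ctrl.spot_in(t,im)[:2]: p=c2w(d["centre"],im); print(t,round(d["p"],2),p.round(0),w2f(p).round(0),proj(p,im).round(0))
print("pred locked: end",proj(f2w(73,0,208),im).round(0),"grip bottom",proj(f2w(73,0,133),im).round(0), "pin",proj(f2w(73,0,70),im).round(0))
a=cv2.imread("pics/s3.png")[190:320,290:430]; cv2.imwrite("pics/s3c.png",cv2.resize(a,(420,390),interpolation=cv2.INTER_CUBIC))
w=cv2.imread("pics/w8.png"); a=cv2.imread("pics/s3c.png"); b=cv2.resize(w,(380,285))
c=np.zeros((390,800,3),np.uint8); c[:,:420]=a; c[:285,420:]=b; cv2.imwrite("pics/combo2.png",c)
E
```

```text
time: 17.6
tcp_pos: [530.6, 60.0, 174.1]
contact_force: [-1.1, 17.4, 0.0]
time: 18.1
tcp_pos: [528.7, 126.5, 259.9]
tcp_rot: [0.688, 0.725, 0.003, 0.003]
contact_force: [-0.4, -0.5, -0.5]
grip_width: 0.002
grip_force: 0.0
18.15 [ 0.17 -0.06  1.34 -0.    1.86  0.12] [528.3 125.8 257.4] [[-0.052, 0.999, 0.006], [0.999, 0.052, 0.0], [-0.0, 0.006, -1.0]] [-0.5  0.8 -0.1]
clamp_handle [(0.48, [535.0, 60.0, 66.0], [318.0, 273.0])]
grip_end []
clamp_pad []
clamp_handle 0.85 [534.  50. 125.] [82. -3.] [344. 243.]
grip_end 0.63 [537.  50. 129.] [82. -6.] [344. 242.]
grip_end 0.47 [493. 366.   8.] [399.  22.] [453. 340.]
clamp_pad 0.59 [533.  51.  72.] [83. -2.] [345. 260.]
pred locked: end [343. 213.] grip bottom [343. 239.] pin [342. 259.]
```

View pics/combo2.png

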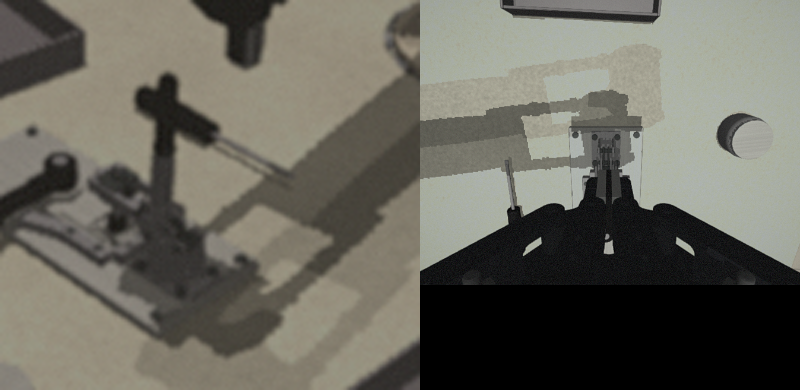

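The clamp is closed by itself: the handle stands upright with its end at about crop (168,75), close to the predicted (343,213) in the full picture. The arm lies level with its pad on the plate. Next I push the lever.

```bash
python3 -m jog '[{"jaw":1,"tx":-60,"ty":19,"tz":0,"ax":0,"ay":0,"az":0},{"jaw":1,"tx":-119,"ty":38,"tz":0,"ax":0,"ay":0,"az":0},{"jaw":1,"tx":-177,"ty":57,"tz":0,"ax":0,"ay":0,"az":0},{"jaw":1,"tx":-177,"ty":57,"tz":0,"ax":0,"ay":0,"az":0},{"jaw":1,"tx":-177,"ty":57,"tz":60,"ax":0,"ay":0,"az":0},{"jaw":1,"tx":-177,"ty":57,"tz":120,"ax":0,"ay":0,"az":0},{"jaw":1,"tx":-177,"ty":57,"tz":170,"ax":0,"ay":0,"az":0},{"jaw":1,"tx":-177,"ty":57,"tz":205,"ax":0,"ay":0,"az":0},{"jaw":1,"tx":-177,"ty":57,"tz":221,"ax":0,"ay":0,"az":0},{"jaw":1,"tx":-177,"ty":57,"tz":221,"ax":0,"ay":0,"az":0}]'
python3 look.py w9.png lever_end
```

```text
time: 19.75
tcp_pos: [592.8, -48.1, 32.5]
tcp_rot: [0.689, 0.725, -0.001, -0.001]
contact_force: [0.8, -0.3, 0.7]
grip_width: 0.001
grip_force: 0.0
19.8 [-0.14  0.13  1.54  0.    1.47 -0.19] [593.8 -48.4  34.3] [[-0.051, 0.999, 0.001], [0.999, 0.051, -0.0], [-0.0, 0.001, -1.0]] [ 0.2 -0.5  0.3]
lever_end [(0.87, [542.0, -73.0, 46.0], [182.0, 375.0])]
```

```bash
python3 -m jog '[{"jaw":1,"tx":-14,"ty":0,"tz":0,"ax":0,"ay":0,"az":0},{"jaw":1,"tx":-21,"ty":1,"tz":0,"ax":0,"ay":0,"az":0},{"jaw":1,"tx":-27,"ty":1,"tz":0,"ax":0,"ay":0,"az":0},{"jaw":1,"tx":-33,"ty":0,"tz":0,"ax":0,"ay":0,"az":0},{"jaw":1,"tx":-39,"ty":-2,"tz":0,"ax":0,"ay":0,"az":0},{"jaw":1,"tx":-45,"ty":-5,"tz":0,"ax":0,"ay":0,"az":0},{"jaw":1,"tx":-50,"ty":-9,"tz":0,"ax":0,"ay":0,"az":0},{"jaw":1,"tx":-56,"ty":-15,"tz":0,"ax":0,"ay":0,"az":0}]' | grep -E "time|pos|contact"
python3 -m jog '[{"jaw":1,"tx":-3,"ty":-4,"tz":0,"ax":0,"ay":0,"az":0},{"jaw":1,"tx":-5,"ty":-7,"tz":0,"ax":0,"ay":0,"az":0}]' | grep -E "time|pos|contact"
python3 -m jog '[{"jaw":1,"tx":-0.5,"ty":-1.5,"tz":0,"ax":0,"ay":0,"az":0},{"jaw":1,"tx":-1,"ty":-3,"tz":0,"ax":0,"ay":0,"az":0}]' | grep -E "time|pos|contact"
```

```text
time: 20.85
tcp_pos: [582.7, -105.9, 33.7]
contact_force: [9.8, 1.1, -0.1]
time: 21.1
tcp_pos: [576.3, -111.9, 33.9]
contact_force: [9.6, 0.3, -0.8]
time: 21.35
tcp_pos: [573.5, -113.2, 33.9]
contact_force: [9.8, -1.7, -0.8]
```

```bash
for i in 1 2 3; do python3 -m jog '[{"jaw":1,"tx":-0.4,"ty":-1.2,"tz":0,"ax":0,"ay":0,"az":0},{"jaw":1,"tx":-0.8,"ty":-2.4,"tz":0,"ax":0,"ay":0,"az":0}]' | grep -E "time|pos|contact";done
```

```text
time: 21.6
tcp_pos: [571.4, -114.4, 34.0]
contact_force: [10.3, -3.2, -1.2]
time: 21.85
tcp_pos: [569.2, -115.6, 34.1]
contact_force: [11.0, -2.6, -1.9]
time: 22.1
tcp_pos: [566.8, -116.6, 34.0]
contact_force: [10.7, -3.3, -1.1]
```

```bash
for i in 1 2 3 4; do python3 -m jog '[{"jaw":1,"tx":-0.3,"ty":-1.5,"tz":0,"ax":0,"ay":0,"az":0},{"jaw":1,"tx":-0.6,"ty":-3,"tz":0,"ax":0,"ay":0,"az":0}]' | grep -E "time|pos|contact";done; python3 look.py w10.png lever_end
```

```text
time: 22.35
tcp_pos: [565.1, -117.2, 34.5]
contact_force: [16.8, -2.7, -2.6]
time: 22.6
tcp_pos: [564.0, -117.5, 35.2]
contact_force: [23.4, 0.2, -3.7]
time: 22.85
tcp_pos: [562.9, -117.7, 36.0]
contact_force: [29.8, 0.8, -4.9]
time: 23.1
tcp_pos: [561.9, -118.0, 36.8]
contact_force: [36.1, 3.0, -5.5]
23.15 [-0.27  0.05  1.62  0.    1.45 -0.32] [ 561.9 -118.    36.9] [[-0.052, 0.998, 0.024], [0.999, 0.052, -0.002], [-0.003, 0.024, -1.0]] [34.   1.4 -6. ]
lever_end [(0.62, [538.0, -90.0, 57.0], [251.0, 257.0])]
```

The force rose sharply at y' ≈ -21, so the lever is on its stop. I'll back off along the same arc.

```bash
python3 -m jog '[{"jaw":1,"tx":3,"ty":14,"tz":0,"ax":0,"ay":0,"az":0},{"jaw":1,"tx":6,"ty":22,"tz":0,"ax":0,"ay":0,"az":0},{"jaw":1,"tx":11,"ty":29,"tz":0,"ax":0,"ay":0,"az":0},{"jaw":1,"tx":17,"ty":35,"tz":0,"ax":0,"ay":0,"az":0},{"jaw":1,"tx":28,"ty":42,"tz":0,"ax":0,"ay":0,"az":0},{"jaw":1,"tx":40,"ty":46,"tz":0,"ax":0,"ay":0,"az":0},{"jaw":1,"tx":53,"ty":46,"tz":0,"ax":0,"ay":0,"az":0},{"jaw":1,"tx":67,"ty":46,"tz":0,"ax":0,"ay":0,"az":0},{"jaw":1,"tx":72,"ty":46,"tz":0,"ax":0,"ay":0,"az":0},{"jaw":1,"tx":72,"ty":46,"tz":-60,"ax":0,"ay":0,"az":0},{"jaw":1,"tx":72,"ty":46,"tz":-120,"ax":0,"ay":0,"az":0},{"jaw":1,"tx":72,"ty":46,"tz":-130,"ax":0,"ay":0,"az":0}]'
python3 look.py w11.png lever_end hub_top clamp_handle
python3 - <<'E'
from fx import *
im=ctrl.get_image("scene"); save("s4.png",im)
a=cv2.imread("pics/s4.png")[190:320,260:400]; w=cv2.imread("pics/w11.png"); a=cv2.resize(a,(420,390),interpolation=cv2.INTER_CUBIC); b=cv2.resize(w,(380,285))
c=np.zeros((390,800,3),np.uint8); c[:,:420]=a; c[:285,420:]=b; cv2.imwrite("pics/combo3.png",c)
for n in ["scene","top"]:
  im=ctrl.get_image(n)
  for t in ["lever_end","clamp_handle","grip_end"]:
    for d in ctrl.spot_in(t,im)[:3]: p=c2w(d["centre"],im); print(n,t,round(d["p"],2),p.round(0),w2f(p).round(0),proj(p,im).round(0))
E
```

```text
time: 24.7
tcp_pos: [597.1, -43.8, 170.2]
tcp_rot: [0.689, 0.725, 0.003, 0.005]
contact_force: [-0.1, 0.5, 0.1]
grip_width: -0.001
grip_force: 0.0
24.75 [-0.13  0.07  1.36 -0.    1.7  -0.18] [596.6 -43.7 168.7] [[-0.051, 0.999, 0.008], [0.999, 0.051, -0.002], [-0.002, 0.008, -1.0]] [-0.6  0.3 -0.2]
lever_end [(0.82, [748.0, -165.0, 32.0], [488.0, 367.0]), (0.59, [569.0, -82.0, 51.0], [273.0, 275.0])]
hub_top [(0.89, [563.0, -79.0, 49.0], [265.0, 269.0]), (0.79, [747.0, -165.0, 39.0], [490.0, 372.0])]
clamp_handle [(0.89, [538.0, 45.0, 191.0], [123.0, 48.0])]
scene lever_end 0.73 [568. -78.  45.] [-47. -30.] [302. 251.]
scene lever_end 0.72 [ 773. -209.   32.] [-189. -229.] [212. 264.]
scene lever_end 0.63 [ 732. -495.   34.] [-472. -173.] [176. 214.]
scene clamp_handle 0.67 [537.  49. 129.] [81. -6.] [343. 242.]
scene grip_end 0.77 [540.  51. 130.] [ 83. -10.] [343. 243.]
top lever_end 0.9 [ 778. -214.   38.] [-194. -233.] [385. 162.]
top lever_end 0.74 [529.  40. 138.] [73.  3.] [271. 255.]
top lever_end 0.71 [ 734. -498.   34.] [-475. -174.] [502. 183.]
top clamp_handle 0.45 [528.  41. 137.] [74.  4.] [271. 256.]
top clamp_handle 0.35 [466. 349.   9.] [385.  50.] [143. 288.]
top grip_end 0.74 [528.  41. 137.] [73.  3.] [271. 255.]
top grip_end 0.47 [753. 111.  51.] [ 131. -225.] [249. 167.]
```

View pics/combo3.png

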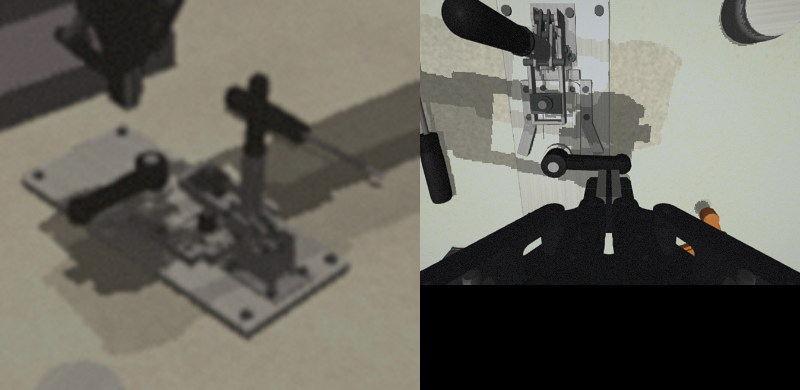

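The lever is back at rest, pointing across the base at -y, and the clamp handle is still upright and locked. Next I throw it open by pushing towards +x from the nest side.

```bash
python3 -m jog '[{"jaw":1,"tx":26,"ty":-29,"tz":0,"ax":0,"ay":0,"az":0},{"jaw":1,"tx":52,"ty":-58,"tz":0,"ax":0,"ay":0,"az":0},{"jaw":1,"tx":52,"ty":-59,"tz":0,"ax":0,"ay":0,"az":0},{"jaw":1,"tx":52,"ty":-59,"tz":0,"ax":0,"ay":0,"az":0}]' | grep -E "time|pos|contact"
python3 -m jog '[{"jaw":1,"tx":10,"ty":0,"tz":0,"ax":0,"ay":0,"az":0},{"jaw":1,"tx":16,"ty":0,"tz":0,"ax":0,"ay":0,"az":0},{"jaw":1,"tx":20,"ty":0,"tz":0,"ax":0,"ay":0,"az":0},{"jaw":1,"tx":26,"ty":0,"tz":0,"ax":0,"ay":0,"az":0},{"jaw":1,"tx":32,"ty":0,"tz":0,"ax":0,"ay":0,"az":0}]' | grep -E "time|pos|contact"
```

```text
time: 25.85
tcp_pos: [533.7, 5.4, 163.6]
contact_force: [-0.3, 0.4, -0.7]
time: 26.48
tcp_pos: [531.7, 38.1, 163.2]
contact_force: [-0.3, 0.7, -0.0]
```

```bash
python3 -m jog '[{"jaw":1,"tx":8,"ty":0,"tz":1,"ax":0,"ay":0,"az":0},{"jaw":1,"tx":16,"ty":0,"tz":3,"ax":0,"ay":0,"az":0},{"jaw":1,"tx":31,"ty":0,"tz":8,"ax":0,"ay":0,"az":0},{"jaw":1,"tx":44,"ty":0,"tz":13,"ax":0,"ay":0,"az":0},{"jaw":1,"tx":55,"ty":0,"tz":19,"ax":0,"ay":0,"az":0},{"jaw":1,"tx":65,"ty":0,"tz":26,"ax":0,"ay":0,"az":0},{"jaw":1,"tx":74,"ty":0,"tz":34,"ax":0,"ay":0,"az":0},{"jaw":1,"tx":82,"ty":0,"tz":41,"ax":0,"ay":0,"az":0},{"jaw":1,"tx":89,"ty":0,"tz":50,"ax":0,"ay":0,"az":0}]' | grep -E "time|pos|contact"
python3 -m jog '[{"jaw":1,"tx":6,"ty":0,"tz":8,"ax":0,"ay":0,"az":0},{"jaw":1,"tx":12,"ty":0,"tz":17,"ax":0,"ay":0,"az":0}]' | grep -E "time|pos|contact"
python3 -m jog '[{"jaw":1,"tx":1,"ty":0,"tz":2,"ax":0,"ay":0,"az":0},{"jaw":1,"tx":2,"ty":0,"tz":4,"ax":0,"ay":0,"az":0}]' | grep -E "time|pos|contact"
```

```text
time: 27.6
tcp_pos: [527.2, 127.0, 112.8]
contact_force: [-0.4, -0.3, 1.2]
time: 27.85
tcp_pos: [526.6, 138.6, 95.8]
contact_force: [-0.9, -1.3, 1.6]
time: 28.1
tcp_pos: [526.4, 140.2, 92.5]
contact_force: [-2.4, -2.1, 2.6]
```

```bash
for i in 1 2; do python3 -m jog '[{"jaw":1,"tx":1,"ty":0,"tz":2,"ax":0,"ay":0,"az":0},{"jaw":1,"tx":1,"ty":0,"tz":4,"ax":0,"ay":0,"az":0}]' | grep -E "time|pos|contact"; done
python3 -m jog '[{"jaw":1,"tx":-3,"ty":0,"tz":-30,"ax":0,"ay":0,"az":0},{"jaw":1,"tx":-3,"ty":0,"tz":-85,"ax":0,"ay":0,"az":0},{"jaw":1,"tx":-3,"ty":0,"tz":-95,"ax":0,"ay":0,"az":0},{"jaw":1,"tx":-3,"ty":0,"tz":-95,"ax":0,"ay":0,"az":0}]' | grep -E "time|pos|contact"
python3 - <<'E'
from fx import *
for n in ["wrist","top","scene"]:
  im=ctrl.get_image(n); print(n)
  for d in ctrl.silhouettes("clamp_handle",im)[:2]:
    m=d["region"]; v,u=np.nonzero(m); print(d["p"],m.sum(),u.min(),u.max(),v.min(),v.max())
    if n=="wrist":
      r=v.min()+1;print("end at z102:",w2f(ray(u[v==v.min()].mean(),v.min(),im,104)).round(1))
    if n=="top":
      print("end:",w2f(ray(u.min(),v[u==u.min()].mean(),im,100)).round(1))
  print("pred end",proj(f2w(227,0,102),im).round(0),"pin",proj(f2w(96,0,59),im).round(0))
E
```

```text
time: 28.35
tcp_pos: [526.6, 141.4, 89.8]
contact_force: [-5.6, -1.8, 10.1]
time: 28.6
tcp_pos: [526.7, 142.4, 87.3]
contact_force: [-7.2, -1.4, 16.5]
time: 29.1
tcp_pos: [527.0, 139.6, 180.0]
contact_force: [0.6, 0.1, -1.3]
wrist
0.74 3797 300 331 148 285
end at z102: [228.4   0.3]
pred end [315. 150.] pin [316. 322.]
top
0.51 291 222 262 256 264
end: [183.1   3.6]
pred end [201. 259.] pin [265. 260.]
scene
0.79 344 347 391 263 280
pred end [390. 277.] pin [349. 266.]
```

The clamp is fully open: its end measures (228, 0), against a nominal (227, 0). Now back to the hub, turning the tool a quarter.

```bash
python3 -m jog '[{"jaw":1,"tx":-25,"ty":0,"tz":0,"ax":0,"ay":0,"az":0.18},{"jaw":1,"tx":-50,"ty":0,"tz":0,"ax":0,"ay":0,"az":0.36},{"jaw":1,"tx":-75,"ty":0,"tz":0,"ax":0,"ay":0,"az":0.54},{"jaw":1,"tx":-100,"ty":0,"tz":0,"ax":0,"ay":0,"az":0.72},{"jaw":0.3,"tx":-125,"ty":0,"tz":0,"ax":0,"ay":0,"az":0.9},{"jaw":0.3,"tx":-150,"ty":0,"tz":0,"ax":0,"ay":0,"az":1.08},{"jaw":0.3,"tx":-175,"ty":0,"tz":0,"ax":0,"ay":0,"az":1.26},{"jaw":0.3,"tx":-200,"ty":-1,"tz":0,"ax":0,"ay":0,"az":1.44},{"jaw":0.3,"tx":-225,"ty":-1,"tz":0,"ax":0,"ay":0,"az":1.57},{"jaw":0.3,"tx":-225,"ty":-1,"tz":40,"ax":0,"ay":0,"az":1.57},{"jaw":0.3,"tx":-225,"ty":-1,"tz":80,"ax":0,"ay":0,"az":1.57},{"jaw":0.3,"tx":-225,"ty":-1,"tz":80,"ax":0,"ay":0,"az":1.57}]'
python3 - <<'E'
from fx import *
im=ctrl.get_image("wrist"); s=ctrl.state(); print(s["tcp_pos"].round(1),w2f(s["tcp_pos"]).round(1),R.from_quat(s["tcp_rot"]).as_matrix()[:2,:2].round(3).tolist())
for d in ctrl.spot_in("hub_top",im)[:2]: p=c2w(d["centre"],im); print(d["p"],p.round(0),w2f(p).round(0))
print("pred hub pix",proj(f2w(-53.2,0.5,54),im).round(0))
g=cv2.cvtColor(im["image"],cv2.COLOR_RGB2GRAY)
u,v=proj(f2w(-53.2,0.5,54),im).astype(int)
row=g[v-4:v+5].mean(0); print([int(x) for x in row[u-80:u+81:5]])
t=ctrl.get_image("top")
for d in ctrl.silhouettes("empty_tray",t)[:1]:
    c,_=cv2.findContours(d["region"].astype(np.uint8),0,2); c=max(c,key=cv2.contourArea)
    for z in (45,4):
        P=np.array([ray(*q[0],t,z)[:2] for q in c],np.float32); print(z,cv2.minAreaRect(P))
E
```

```text
time: 30.9
tcp_pos: [534.4, -84.8, 94.7]
tcp_rot: [1.0, 0.026, -0.004, -0.001]
contact_force: [0.5, 0.2, -0.3]
grip_width: 0.7
grip_force: 0.0
[535.9 -85.   97.8] [-52.8   2. ] [[0.999, 0.052], [0.052, -0.999]]
0.78 [573. -82.  50.] [-52. -36.]
0.67 [539.  36. 100.] [68. -7.]
pred hub pix [319. 263.]
[129, 129, 124, 113, 104, 105, 103, 103, 103, 105, 105, 21, 22, 17, 42, 81, 84, 85, 77, 27, 17, 19, 20, 105, 128, 127, 128, 128, 127, 127, 127, 127, 126]
45 ((457.1826477050781, -356.8512268066406), (188.274658203125, 222.0342559814453), 83.99837493896484)
4 ((460.4197082519531, -368.2951354980469), (195.6461639404297, 230.72752380371094), 83.99837493896484)
```

```bash
python3 -m jog '[{"jaw":0.3,"tx":1,"ty":0,"tz":45,"ax":0,"ay":0,"az":0},{"jaw":0.3,"tx":1,"ty":0,"tz":65,"ax":0,"ay":0,"az":0},{"jaw":0.6,"tx":1,"ty":0,"tz":65,"ax":0,"ay":0,"az":0},{"jaw":1,"tx":1,"ty":0,"tz":65,"ax":0,"ay":0,"az":0},{"jaw":1,"tx":1,"ty":0,"tz":65,"ax":0,"ay":0,"az":0},{"jaw":1,"tx":1,"ty":0,"tz":65,"ax":0,"ay":0,"az":0}]' 60
python3 -m jog '[{"jaw":1,"tx":0,"ty":0,"tz":-8,"ax":0,"ay":0,"az":0},{"jaw":1,"tx":0,"ty":0,"tz":-18,"ax":0,"ay":0,"az":0},{"jaw":1,"tx":0,"ty":0,"tz":-28,"ax":0,"ay":0,"az":0},{"jaw":1,"tx":0,"ty":0,"tz":-28,"ax":0,"ay":0,"az":0}]'
```

```text
time: 31.85
tcp_pos: [538.7, -85.6, 35.7]
tcp_rot: [1.0, 0.026, 0.001, 0.0]
contact_force: [-0.6, -1.4, 1.6]
grip_width: 0.347
grip_force: 59.9
time: 32.35
tcp_pos: [538.7, -85.1, 64.1]
tcp_rot: [1.0, 0.026, 0.001, 0.0]
contact_force: [-0.5, -0.1, -3.5]
grip_width: 0.349
grip_force: 60.8
```

```bash
python3 -m jog '[{"jaw":1,"tx":0,"ty":25,"tz":0,"ax":0,"ay":0,"az":0},{"jaw":1,"tx":0,"ty":60,"tz":0,"ax":0,"ay":0,"az":0},{"jaw":1,"tx":0,"ty":95,"tz":0,"ax":0,"ay":0,"az":0},{"jaw":1,"tx":-10,"ty":120,"tz":-20,"ax":0,"ay":0,"az":0},{"jaw":1,"tx":-35,"ty":155,"tz":-40,"ax":0,"ay":0,"az":0.04},{"jaw":1,"tx":-60,"ty":190,"tz":-40,"ax":0,"ay":0,"az":0.08},{"jaw":1,"tx":-85,"ty":225,"tz":-40,"ax":0,"ay":0,"az":0.12},{"jaw":1,"tx":-110,"ty":260,"tz":-40,"ax":0,"ay":0,"az":0.157},{"jaw":1,"tx":-125,"ty":285,"tz":-40,"ax":0,"ay":0,"az":0.157},{"jaw":1,"tx":-132,"ty":295,"tz":-40,"ax":0,"ay":0,"az":0.157},{"jaw":1,"tx":-132,"ty":295,"tz":-40,"ax":0,"ay":0,"az":0.157}]'
python3 - <<'E'
from fx import *
s=ctrl.state(); print(s["time"],s["tcp_pos"].round(1),R.from_quat(s["tcp_rot"]).as_matrix()[:2,:2].round(3).tolist(),s["joint_positions"].round(2))
im=ctrl.get_image("wrist"); save("w12.png",im)
for n in ["door_handle","lever_end","hub_top","empty_tray"]:
    for d in ctrl.spot_in(n,im)[:2]: p=c2w(d["centre"],im); print(n,round(d["p"],2),p.round(0))
for d in ctrl.silhouettes("empty_tray",im)[:1]:
    m=d["region"]; v,u=np.nonzero(m); print(u.min(),u.max(),v.min(),v.max())
    for r in range(v.min(),240,40):
        uu=u[v==r]
        if len(uu): print(r,ray(uu.min(),r,im,45)[:2].round(0),ray(uu.max(),r,im,45)[:2].round(0))
E
```

```text
time: 33.72
tcp_pos: [421.3, -386.6, 102.1]
tcp_rot: [0.999, -0.053, -0.0, -0.0]
contact_force: [0.1, 0.3, -3.8]
grip_width: 0.346
grip_force: 60.8
33.725 [ 421.3 -386.6  102.1] [[0.994, -0.106], [-0.106, -0.994]] [-0.8   0.03  1.52  0.    1.59  0.87]
door_handle 0.79 [ 436. -372.   92.]
lever_end 0.86 [ 459. -394.  113.]
hub_top 0.84 [ 459. -390.  116.]
empty_tray 0.67 [ 456. -391.  115.]
empty_tray 0.62 [ 499. -349.    3.]
53 449 0 378
0 [ 557. -281.] [ 538. -458.]
40 [ 541. -279.] [ 522. -457.]
80 [ 523. -277.] [ 504. -455.]
120 [ 505. -275.] [ 486. -453.]
160 [ 486. -273.] [ 467. -451.]
200 [ 465. -271.] [ 447. -449.]
```

The tray edges measured here agree with the plan (centre about 458,-360, yaw -6°). Lowering now.

```bash
python3 -m jog '[{"jaw":1,"tx":0,"ty":0,"tz":25,"ax":0,"ay":0,"az":0},{"jaw":1,"tx":0,"ty":0,"tz":48,"ax":0,"ay":0,"az":0},{"jaw":1,"tx":0,"ty":0,"tz":64,"ax":0,"ay":0,"az":0},{"jaw":1,"tx":0,"ty":0,"tz":71,"ax":0,"ay":0,"az":0},{"jaw":1,"tx":0,"ty":0,"tz":71,"ax":0,"ay":0,"az":0}]' | grep -E "time|pos|contact"
for i in 1 2 3; do python3 -m jog '[{"jaw":1,"tx":0,"ty":0,"tz":1,"ax":0,"ay":0,"az":0},{"jaw":1,"tx":0,"ty":0,"tz":1,"ax":0,"ay":0,"az":0}]' | grep -E "time|pos|contact"; done
```

```text
time: 34.65
tcp_pos: [421.5, -386.5, 31.2]
contact_force: [-0.7, -0.4, -2.6]
time: 34.9
tcp_pos: [421.8, -387.0, 31.2]
contact_force: [-0.4, -0.5, -3.2]
time: 35.15
tcp_pos: [421.4, -386.7, 29.3]
contact_force: [0.3, 0.5, -4.7]
time: 35.4
tcp_pos: [421.4, -386.6, 28.1]
contact_force: [-0.2, 0.3, -3.7]
```

```bash
for i in 1 2 3; do python3 -m jog '[{"jaw":1,"tx":0,"ty":0,"tz":0.6,"ax":0,"ay":0,"az":0},{"jaw":1,"tx":0,"ty":0,"tz":0.6,"ax":0,"ay":0,"az":0}]' | grep -E "time|pos|contact"; done
```

```text
time: 35.65
tcp_pos: [421.4, -386.7, 27.8]
contact_force: [-0.7, -0.9, -2.1]
time: 35.9
tcp_pos: [421.5, -386.8, 27.7]
contact_force: [-2.3, 0.9, 2.6]
time: 36.15
tcp_pos: [421.5, -386.8, 27.7]
contact_force: [-3.6, 2.4, 6.2]
```

Set down, with the load fully transferred. Release and rise.

```bash
python3 -m jog '[{"jaw":0.5,"tx":0,"ty":0,"tz":-0.5,"ax":0,"ay":0,"az":0},{"jaw":0.45,"tx":0,"ty":0,"tz":-0.5,"ax":0,"ay":0,"az":0},{"jaw":0.45,"tx":0,"ty":0,"tz":-0.5,"ax":0,"ay":0,"az":0},{"jaw":0.45,"tx":0,"ty":0,"tz":-12,"ax":0,"ay":0,"az":0},{"jaw":0.45,"tx":0,"ty":0,"tz":-40,"ax":0,"ay":0,"az":0},{"jaw":0.45,"tx":0,"ty":0,"tz":-100,"ax":0,"ay":0,"az":0},{"jaw":0.45,"tx":0,"ty":0,"tz":-150,"ax":0,"ay":0,"az":0},{"jaw":0.45,"tx":0,"ty":0,"tz":-150,"ax":0,"ay":0,"az":0}]'
python3 - <<'E'
from fx import *
for n in ["wrist","top","scene"]:
    im=ctrl.get_image(n); save("f_%s.png"%n,im); print(n)
    for t in ["door_handle","lever_end","hub_top","grip_end","screwdriver","grease_tin","clamp_pad"]:
        print(t,[(round(d["p"],2),c2w(d["centre"],im).round(0).tolist()) for d in ctrl.spot_in(t,im)[:4]])
    if n=="wrist":
        g=cv2.cvtColor(im["image"],cv2.COLOR_RGB2GRAY)
        for d in ctrl.silhouettes("door_handle",im)[:1]:
            c,_=cv2.findContours(d["region"].astype(np.uint8),0,2); c=max(c,key=cv2.contourArea)
            P=np.array([ray(*q[0],im,12)[:2] for q in c],np.float32); print(cv2.minAreaRect(P))
        print("pred hub",proj([421.5,-386.8,46],im).round(0),"knob",proj([421.5+83*.9945,-386.8-83*.1045,39],im).round(0))
        m=((g<45)).astype(np.uint8); k=cv2.HoughCircles(cv2.medianBlur(g,5),cv2.HOUGH_GRADIENT,1,40,param1=80,param2=18,minRadius=12,maxRadius=35); print(None if k is None else k[0].round(0).tolist()[:6])
E
```

```text
time: 37.15
tcp_pos: [423.1, -388.4, 183.8]
tcp_rot: [0.999, -0.053, 0.004, 0.004]
contact_force: [-0.4, 0.4, -0.3]
grip_width: 0.548
grip_force: 0.0
wrist
door_handle [(0.95, [431.0, -360.0, 13.0])]
lever_end [(0.74, [455.0, -395.0, 40.0])]
hub_top [(0.96, [455.0, -388.0, 38.0]), (0.39, [488.0, -355.0, 5.0])]
grip_end []
screwdriver [(0.91, [366.0, -144.0, 20.0])]
grease_tin []
clamp_pad []
((455.861328125, -352.0578308105469), (121.42616271972656, 123.80587768554688), 83.83759307861328)
pred hub [314. 223.] knob [314. 106.]
[[314.0, 226.0, 20.0], [62.0, 302.0, 14.0], [316.0, 112.0, 18.0], [210.0, 232.0, 15.0], [216.0, 278.0, 20.0]]
top
door_handle [(0.88, [757.0, -254.0, 8.0]), (0.75, [691.0, -506.0, 7.0]), (0.73, [429.0, -357.0, 14.0]), (0.51, [528.0, 8.0, 111.0])]
lever_end [(0.93, [454.0, -390.0, 38.0]), (0.86, [733.0, -497.0, 36.0]), (0.73, [776.0, -214.0, 38.0])]
hub_top [(0.85, [772.0, -210.0, 34.0]), (0.82, [458.0, -388.0, 38.0]), (0.67, [728.0, -503.0, 34.0])]
grip_end [(0.69, [530.0, 142.0, 88.0])]
screwdriver [(0.75, [359.0, -102.0, 21.0])]
grease_tin [(0.6, [755.0, 99.0, 52.0])]
clamp_pad [(0.67, [530.0, -41.0, 13.0])]
scene
door_handle [(0.8, [433.0, -378.0, 24.0]), (0.78, [766.0, -236.0, 14.0]), (0.66, [700.0, -495.0, 5.0]), (0.33, [450.0, -385.0, 33.0])]
lever_end [(0.65, [775.0, -209.0, 31.0]), (0.57, [534.0, 127.0, 79.0]), (0.52, [447.0, -389.0, 35.0]), (0.5, [730.0, -493.0, 33.0])]
hub_top [(0.85, [775.0, -211.0, 32.0]), (0.52, [450.0, -385.0, 38.0]), (0.46, [732.0, -495.0, 36.0])]
grip_end []
screwdriver [(0.54, [370.0, -99.0, 19.0])]
grease_tin [(0.74, [768.0, 118.0, 46.0]), (0.27, [470.0, 359.0, 11.0])]
clamp_pad [(0.56, [533.0, 14.0, 103.0])]
```

```bash
python3 -c "
from rig import ctrl
print(ctrl.hand_in())"
```

```text
the job is handed in; nothing more can be done
None
```

I carried out all the steps in order and handed the job in at about 37 s. The handle was slid home and clamped, its lever was pushed to its stop and sprang back, the clamp was thrown fully open, and the handle now lies flat in the empty tray; the grip slipped off the clamp handle once near dead centre, so I finished closing it by pushing with the shut fingers.

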